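Release the sample cabinet's two catches and hold its gate wide

TASK

A colleague needs the vial rack out of the clear sample cabinet: squeeze the green catch between the fingers (tab against its grey post) until it is fully drawn, then the yellow catch the same way; they stay drawn. Then take the gate's red handle, swing the gate out past its detent until it stands about square to the cabinet front, and finish while still holding it there by the handle, because it springs back when let go. Do not pull the gate before both catches are drawn, and do not knock the glassware and jars about.

Things in the scene. Friction and masses are not known exactly. Their poses are not given: they have to be found in the camera images.
- green_post: fixed grey post of the green catch, on the deck along the cabinet's front top edge; the two catches, 92 mm apart, may be in either order. 18 (x) x 8 (y) mm, top 183 mm above the bench, rising 50 mm from the black base. Origin on its axis 163 mm above the bench, the height to grip. Axes are the cabinet's: x into it, away from the robot; y left along its front; z up
- green_tab: sliding green tab, same size, height, origin and axes as its post; it stands on the post's -y side, 38 mm off (centres) when shut, 22 mm drawn. Outer faces are 46 mm apart shut, 30 mm drawn: a grip along y across both is best centred 11 mm from the post's axis towards the tab and opened over 62 mm. Nothing else on the deck within 35 mm tops 150 mm
- green (a joint): slide of the green catch in m: 0 shut (starts at 0 to 0.003), 0.016 fully drawn (stop): the tab moves +y towards its post. Friction of about 4 N: it stays where it is left. Its steel tongue blocks a pin on the gate until drawn about 0.011
- yellow_post: fixed grey post of the yellow catch, on the deck along the cabinet's front top edge; the two catches, 92 mm apart, may be in either order. 18 (x) x 8 (y) mm, top 183 mm above the bench, rising 50 mm from the black base. Origin on its axis 163 mm above the bench, the height to grip. Axes are the cabinet's: x into it, away from the robot; y left along its front; z up
- yellow_tab: sliding yellow tab, same size, height, origin and axes as its post; it stands on the post's -y side, 38 mm off (centres) when shut, 22 mm drawn. Outer faces are 46 mm apart shut, 30 mm drawn: a grip along y across both is best centred 11 mm from the post's axis towards the tab and opened over 62 mm. Nothing else on the deck within 35 mm tops 150 mm
- yellow (a joint): slide of the yellow catch in m: 0 shut (starts at 0 to 0.003), 0.016 fully drawn (stop): the tab moves +y towards its post. Friction of about 4 N: it stays where it is left. Its steel tongue blocks a pin on the gate until drawn about 0.011
- handle: upright red round grip on the gate's top rail near its free end, 16 mm across, 130 to 188 mm above the bench (rail top 130 mm). Origin on its axis 163 mm above the bench. It turns with the gate about the hinge, 165 mm away; being round it can turn within the fingers. The catches stand 38 mm or more behind it
- hinge (a point): point on the gate's vertical hinge axis at its left (+y) end, 163 mm above the bench: the handle moves on a level circle of radius 165 mm about it, towards the robot as the gate opens
- gate (a joint): angle in rad of the clear gate (aluminium frame, 175 mm long): 0 shut, along the cabinet front; grows as it opens, clockwise from above, handle swinging out to the cabinet's -x; stop at 1.6. A spring shuts it (1 to 2 N at the handle). A ball in the sill makes a detent at 0.80: 6 to 9 N at the handle to pass, done by 0.93. Let go when wide, it falls back onto the detent
- amber_jar: bystander: small amber glass jar, 44 mm across, 70 mm tall, standing on the cabinet's clear roof behind the catches. Origin at the centre of its underside
- tube_rack: bystander: loose wooden test-tube rack with four tubes, 60 x 160 mm, 112 mm tall, left of the cabinet. Origin at the centre of its underside
- wash_bottle: bystander: white wash bottle with red cap, 64 mm across, 150 mm tall, right of the cabinet. Origin at the centre of its underside
- beaker: bystander: clear glass cup, 70 mm across, 85 mm tall, in front and to the right of the cabinet. Origin at the centre of its underside
- basin: bystander: blue ceramic bowl, 110 mm across, 45 mm tall, to the left on the bench. Origin at the centre of its underside
- reagent: bystander: amber bottle with blue cap, 60 mm across, 130 mm tall, to the left on the bench. Origin at the centre of its underside

How it is judged (in metres and radians):
On the way, in this order (a step that is already met when the one before it is completed fails the run):
1. the green catch is squeezed between the fingers, tab against post, and drawn (value of joint green above 0.012 m and contact force between the fingers and green_tab above 1 N and contact force between the fingers and green_post above 1 N), for 0.1 s.
2. then the yellow catch is squeezed likewise and drawn (value of joint yellow above 0.012 m and contact force between the fingers and yellow_tab above 1 N and contact force between the fingers and yellow_post above 1 N), for 0.1 s.
3. the gate is swung by its handle past the detent (value of joint gate above 0.95 rad and contact force between the fingers and handle above 0.3 N), for 0.1 s.
At the end, for the whole second after the job is handed in: The gate is held by its handle with the fingers, at 1.25 rad (72 degrees) or more and still (under 0.15 rad/s), finger force on the handle over 0.5 N; both catches are still drawn 12 mm or more of their 16 mm (value of joint gate above 1.25 rad and velocity of joint gate between -0.15 and 0.15 rad/s and contact force between the fingers and handle above 0.5 N and value of joint each of green, yellow above 0.012 m); the arm keeps its last pose, push and grip.
It fails at once if the yellow catch is drawn before the green one (value of joint yellow above 0.008 m and value of joint green below 0.01 m).
It fails at once if the gate is pulled open while a catch is not drawn (value of joint gate above 0.15 rad and value of joint any of green, yellow below 0.009 m).
It fails at once if a bystander is knocked about (moved over 30 mm) (distance of any of amber_jar, tube_rack, wash_bottle, beaker, basin, reagent from where it was at the start of the episode above 0.03 m).
It also fails if it takes over 58 s, if anything falls off the work surface, if the arm or the gripper's body presses on something with over 40 N, if the wrist force passes 120 N, or if a joint passes its speed limit or range.

ROBOT

A 6-joint arm with a two-finger parallel gripper is mounted at the origin on the work surface. World frame = base frame: x ahead of the robot, y to its left, z up, the work surface at z = 0. Lengths are in m, angles in degrees, forces in N, time in s.
With the tool pointing down it reaches from about 0.275 to 0.85 m from the base axis. Payload 19 kg.
Tool frame: the origin (TCP) lies between the finger pads; the fingertips stand 25 mm ahead of it and the grasp point (between the pads) lies 6 mm ahead of it (arm.finger_overhang is the distance from the TCP to the fingertips, in m); y points along the fingers, x is the direction in which the jaws open and shut, and the axes are right-handed (so a half turn about y gives the same grasp; the last joint's range is limited). The gripper opens to 85 mm and grips with 20 to 120 N. Pads are 22 mm wide; open, the fingers measure 114 mm over their backs; the gripper's body (76 mm by 85 mm) begins 54 mm behind the grasp point. The pads swing forward as they close: fully open they stand 13 mm farther back than shut.
Start: joints at [-83.022, 8.623, 82.357, -0, 89.026, -7.678], TCP at [0.145, -0.556, 0.256] pointing down, gripper open.
Joint ranges: [-160.23, 160.23], [-39.13, 120.54], [6.94, 153.29], [-79.49, 259.48], [9.18, 160.14], [-161.06, 161.06]. Speed limits (degrees/s): [108.29, 108.29, 127.2, 172.46, 172.46, 172.46].

INTERFACE

Orientations are given as [roll, pitch, yaw] about the fixed x, y, z axes, in that order (R = Rz(yaw) Ry(pitch) Rx(roll)).
In Python, from bench import status, vision, ticket, arm gives the robot as it stands.
- The arm moves only by the shell command python3 -m crank 'ROWS'. ROWS is JSON, a list that holds one entry, the list of rows, each a list of 7 numbers: the shift along the tool's x, y, z in mm, then the turn, a rotation vector about the tool's x, y, z in degrees, then the closure in counts, from 0 (fully open) to 255 (shut). A call has 1 to 10 rows; each row is the pose to reach, as a shift and turn from the pose measured when the call began, along the tool's axes at that moment; what a row does not reach only later rows make up. A row lasts 1/10 s, in which the tool goes at most 50 mm and 8.59 degrees, less where a joint would pass 70% of its speed; a pose out of reach is approached as far as the arm can. A call with a gripper value outside its range is refused whole. The fingers move at their own pace and stop on an object; the grip force is fixed at half the most. Time passes only in rows, so rows that repeat a pose let the fingers close. It gives the time, the measured TCP pose, the force and the opening at its end, in the units of the state.
- status.observe(): the state, without advancing time (a new reading comes with each control period).
- vision.read_camera(name): name is "scene" or "top" or "wrist"; returns the picture (420x560x3 uint8, red, green, blue); there is no depth.
- vision.camera_params(name): a dict with "K" (3x3 intrinsics, pixels), "pose" (4x4, takes a point from camera to world coordinates); the wrist camera has in their place "tool_from_camera" (4x4, takes a point from camera to tool coordinates, whose origin is the TCP and whose axes are the tool frame's). Camera axes: x right, y down, z forward; pixel columns grow to the right and rows downward; lengths in m; the calibration is good to about 2 mm. A picture is of the moment at which its call begins: read the wrist's pose just before it. camera_params takes no time and is no camera call.
- ticket.finish_job(): hands the job in, once; it reports no verdict.
The state is a dict: "t": time; "qpos": joint angles; "qvel": joint speeds; "joint_torque": joint torques, N m; "ee_pos": TCP position; "eef_rot": TCP orientation; "contact_force": force on the tool from outside, world axes, zero at the start; "wrist_torque": the same for the moment, N m; "opening": finger opening in m.
Only numpy, scipy, OpenCV 4.12 (cv2) and the standard library are available. Lean on these libraries where they do the work, as an engineer would, in place of code of your own. Each camera call takes 0.05 s, during which the arm holds its last target. There are 200 camera calls.

## Working session

There is one attempt and no reset: what is moved stays moved. The work goes in short steps, Python scripts to look and compute and a shell command to move; the robot and the scene stay as the last step left them, time stands still between calls to the robot, and variables do not carry over. Pictures are saved under pics/ and viewed, on a budget of 10 in all, crops included, one or two more only if the job needs it, and the job is handed in when it is done.

```bash
mkdir -p pics; ls; cat > h.py <<'E'
import numpy as np, cv2
from bench import status, vision, ticket, arm
def save(n,im,f): cv2.imwrite('pics/'+f,cv2.cvtColor(im,cv2.COLOR_RGB2BGR))
E
python3 - <<'E'
from h import *
s=status.observe(); print({k:np.round(s[k],3) for k in s})
for n in ("scene","top"):
    im=vision.read_camera(n); np.save(n+'.npy',im); save(n,im,n+'1.png')
    p=vision.camera_params(n); print(n,np.round(p["K"],1).tolist(),np.round(p["pose"],3).tolist())
print(np.round(vision.camera_params("wrist")["tool_from_camera"],3).tolist())
E
```

```text
pics
{'t': np.float64(0.0), 'qpos': array([-8.3021e+01,  8.6490e+00,  8.2391e+01, -1.0000e-03,  8.9025e+01,
       -7.6760e+00]), 'qvel': array([ 0.038, -0.023,  0.02 ,  0.067, -0.071,  0.074]), 'joint_torque': array([ 1.0000e-03, -7.1306e+01, -5.7088e+01, -0.0000e+00,  9.0000e-03,
       -0.0000e+00]), 'ee_pos': array([ 0.145, -0.556,  0.256]), 'eef_rot': array([-8.9992e+01,  6.5000e-02, -7.5345e+01]), 'contact_force': array([-0.246, -0.472, -0.767]), 'wrist_torque': array([ 0.036, -0.019, -0.023]), 'opening': np.float64(0.085)}
scene [[436.2, 0.0, 276.3], [0.0, 436.2, 205.4], [0.0, 0.0, 1.0]] [[-0.31, 0.765, -0.564, 1.147], [0.951, 0.246, -0.19, 0.292], [-0.007, -0.595, -0.803, 0.951], [0.0, 0.0, 0.0, 1.0]]
top [[390.8, 0.0, 281.3], [0.0, 390.8, 206.5], [0.0, 0.0, 1.0]] [[-0.026, -0.985, 0.172, 0.397], [-1.0, 0.025, -0.01, 0.097], [0.005, -0.172, -0.985, 1.137], [0.0, 0.0, 0.0, 1.0]]
[[1.0, -0.0, 0.001, -0.0], [-0.001, -0.307, 0.952, -0.117], [0.0, -0.952, -0.307, 0.079], [0.0, 0.0, 0.0, 1.0]]
```

View pics/top1.png

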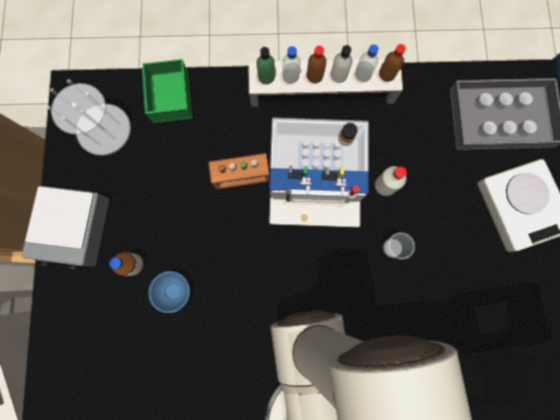

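View pics/scene1.png

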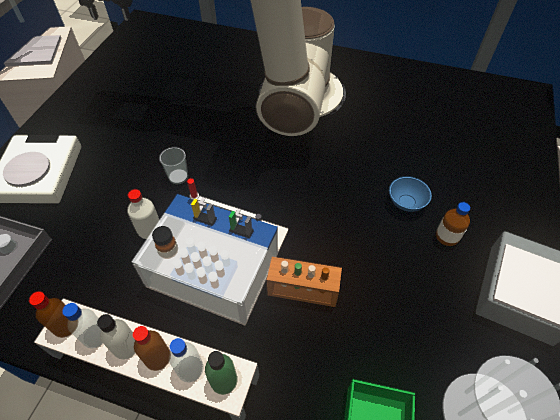

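The top view shows the cabinet at about (320,165), with the green tab near (305,171), the yellow tab near (342,172) and the red handle near (354,190). Each grey post is to the left (+y) of its tab. Next I'll measure them with colour masks in both views.

```bash
cat >> h.py <<'E'
def ray(n,uv,T=None):
    p=vision.camera_params(n); K=np.array(p["K"]); T=np.array(p["pose"]) if T is None else T
    d=T[:3,:3]@np.linalg.inv(K)@np.array([uv[0],uv[1],1.]); return T[:3,3],d
def onplane(n,uv,z,T=None):
    o,d=ray(n,uv,T); return o+d*(z-o[2])/d[2]
def tri(a,b):
    A=[];B=[]
    for o,d in (a,b):
        d=d/np.linalg.norm(d);P=np.eye(3)-np.outer(d,d);A.append(P);B.append(P@o)
    x=np.linalg.solve(A[0]+A[1],B[0]+B[1]); return x,[np.linalg.norm(P@x-b) for P,b in zip(A,B)]
def mask(im,c,smin=110,vmin=60):
    h=cv2.cvtColor(im,cv2.COLOR_RGB2HSV).astype(int); H,S,V=h[...,0],h[...,1],h[...,2]
    r={'red':(H<7)|(H>172),'green':(H>45)&(H<85),'yellow':(H>20)&(H<34)}[c]
    return (r&(S>smin)&(V>vmin)).astype(np.uint8)
def blobs(m,amin=4):
    n,l,st,ce=cv2.connectedComponentsWithStats(m)
    return [(ce[i].round(1).tolist(),st[i].tolist()) for i in range(1,n) if st[i][4]>=amin]
E
python3 - <<'E'
from h import *
for n,(x0,y0,x1,y1) in {'top':(262,140,382,215),'scene':(160,165,300,260)}.items():
    im=np.load(n+'.npy')
    for c in('red','green','yellow'):
        m=mask(im,c); m2=np.zeros_like(m); m2[y0:y1,x0:x1]=m[y0:y1,x0:x1]
        for ce,st in blobs(m2): print(n,c,ce,st, onplane(n,ce,.163).round(3))
a=np.load('top.npy')[140:230,255:385]; b=np.load('scene.npy')[165:255,160:290]
save('',np.hstack([cv2.resize(x,(780,540),interpolation=cv2.INTER_CUBIC)[:,:] for x in (a,)]),'crop_top.png')
E
```

```text
top red [353.8, 190.3] [350, 187, 8, 8, 45] [ 0.604 -0.098  0.163]
top green [304.6, 171.3] [303, 167, 4, 9, 27] [0.657 0.025 0.163]
top yellow [339.9, 172.8] [337, 168, 6, 10, 38] [ 0.651 -0.065  0.163]
scene red [191.8, 187.2] [186, 178, 11, 20, 132] [ 0.604 -0.097  0.163]
scene green [231.9, 219.3] [229, 211, 7, 19, 71] [0.66  0.025 0.163]
scene yellow [195.3, 207.8] [191, 199, 9, 19, 108] [ 0.655 -0.065  0.163]
```

View pics/crop_top.png

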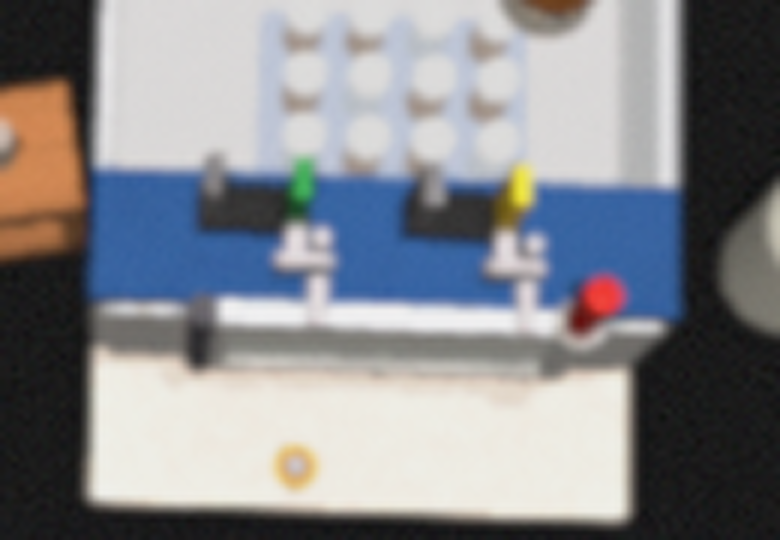

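Heights and spacing check out: the tabs are 90 mm apart (92 given), the two views agree within 4 mm, and the cabinet yaw is about −3°. Now I'll hover over the green catch and take a close look.

```bash
cat >> h.py <<'E'
from scipy.spatial.transform import Rotation as Ro
def pose():
    s=status.observe(); T=np.eye(4); T[:3,:3]=Ro.from_euler('xyz',s["eef_rot"],degrees=True).as_matrix(); T[:3,3]=s["ee_pos"]; return T,s
def row(p,yaw):
    T,s=pose(); c,n=np.cos(np.radians(yaw)),np.sin(np.radians(yaw)); x=np.array([c,n,0]);y=np.array([0,0,-1.])
    R=np.column_stack([x,y,np.cross(x,y)])
    print('row',(T[:3,:3].T@(np.array(p)-T[:3,3])*1e3).round(1),Ro.from_matrix(T[:3,:3].T@R).as_rotvec(degrees=True).round(1),'t',s["t"])
E
python3 -c "
from h import *
row([.655,.04,.27],-93)"
```

```text
row [-447.8  -13.7  643.8] [ 0.  17.7 -0.1] t 0.1
```

```bash
python3 -m crank '[[[-448,-14,644,0,18,0,0],[-448,-14,644,0,18,0,0],[-448,-14,644,0,18,0,0],[-448,-14,644,0,18,0,0],[-448,-14,644,0,18,0,0],[-448,-14,644,0,18,0,0],[-448,-14,644,0,18,0,0],[-448,-14,644,0,18,0,0],[-448,-14,644,0,18,0,0],[-448,-14,644,0,18,0,0]]]'; python3 -c "
from h import *
row([.655,.04,.27],-93)"
```

```text
t: 1.1
ee_pos: [0.468, -0.1781, 0.2652]
eef_rot: [-90.0, 0.1, -93.3]
contact_force: [0.2, -0.8, -0.1]
opening: 0.0859
row [-228.6   -4.6  174. ] [ 0.  -0.3 -0.1] t 1.1
```

```bash
python3 -m crank '[[[-229,-5,174,0,0,0,55],[-229,-5,174,0,0,0,55],[-229,-5,174,0,0,0,55],[-229,-5,174,0,0,0,55],[-229,-5,174,0,0,0,55],[-229,-5,174,0,0,0,55],[-229,-5,174,0,0,0,55],[-229,-5,174,0,0,0,55],[-229,-5,174,0,0,0,55],[-229,-5,174,0,0,0,55]]]'; cat > look.py <<'E'
import sys
from h import *
T,s=pose(); im=vision.read_camera("wrist"); save('',im,sys.argv[1]+'.png'); np.save(sys.argv[1]+'.npy',im)
C=T@np.array(vision.camera_params("wrist")["tool_from_camera"]); np.save(sys.argv[1]+'_C.npy',C)
for c in('red','green','yellow'):
    for ce,st in blobs(mask(im,c),60): print(c,ce,st,onplane("wrist",ce,.183,C).round(4))
E
python3 look.py w1
```

```text
t: 2.1
ee_pos: [0.6545, 0.0394, 0.2707]
eef_rot: [-90.0, 0.0, -93.4]
contact_force: [0.2, -0.2, -0.7]
opening: 0.0672
red [497.2, 271.5] [465, 242, 65, 58, 1733] [ 0.6159 -0.0871  0.183 ]
green [308.3, 202.0] [300, 177, 18, 49, 650] [0.6667 0.0252 0.183 ]
yellow [453.6, 201.8] [430, 177, 48, 51, 1477] [ 0.662  -0.0573  0.183 ]
```

View pics/w1.png

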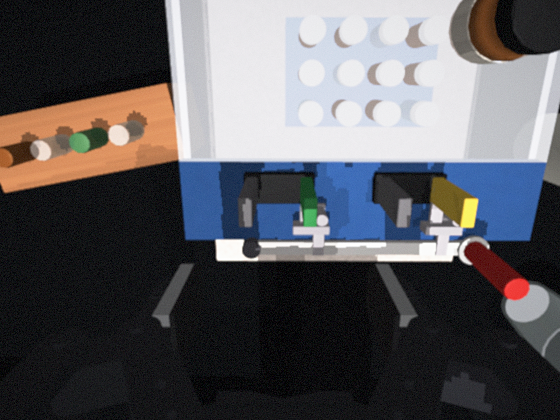

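The wrist view shows these top faces: green post about (246,213), green tab about (309,214), yellow post about (404,212), yellow tab about (469,212), and the handle top about (516,289). I'll convert these to positions.

```bash
python3 - <<'E'
from h import *
C=np.load('w1_C.npy'); P={}
for k,uv,z in(('gp',(246,213),.183),('gt',(309.5,214),.183),('yp',(404,212),.183),('yt',(469,212),.183),('h',(516,289),.188),('hbase',(473,250),.130)):
    P[k]=onplane("wrist",uv,z,C); print(k,P[k].round(4))
a=P['gp']-P['yp']; print('gap',np.linalg.norm(a),'psi',np.degrees(np.arctan2(-a[0],a[1])),np.linalg.norm(P['gp']-P['gt']),np.linalg.norm(P['yp']-P['yt']))
print('hinge base knob',onplane("wrist",(251,248),.135,C))
u=a/np.linalg.norm(a)
for k in 'gy': g=P[k+'p']-.011*u; print(k,g.round(4))
g=P['gp']-.011*u; g[2]=.175; row(g,-93.2)
E
```

```text
gp [0.6622 0.0611 0.183 ]
gt [0.6595 0.0248 0.183 ]
yp [ 0.6575 -0.0294  0.183 ]
yt [ 0.6552 -0.0666  0.183 ]
h [ 0.6062 -0.0966  0.188 ]
hbase [ 0.6045 -0.0986  0.13  ]
gap 0.09063791549062752 psi -3.0156549574511455 0.036466586636421154 0.037282122017990374
hinge base knob [0.6182745  0.06608207 0.135     ]
g [0.6617 0.0502 0.183 ]
y [ 0.6569 -0.0404  0.183 ]
row [-11.   95.8   6.4] [-0.  -0.2 -0.1] t 2.15
```

Spacings (90.6, 36.5 and 37.3 mm) match the drawing. Now I'll descend with the jaws a bit wider, then squeeze.

```bash
python3 -m crank '[[[-11,0,6,0,0,0,28],[-11,0,6,0,0,0,28],[-11,30,6,0,0,0,28],[-11,60,6,0,0,0,28],[-11,80,6,0,0,0,28],[-11,96,6,0,0,0,28],[-11,96,6,0,0,0,28],[-11,96,6,0,0,0,28]]]'; python3 look.py w2
```

```text
t: 2.95
ee_pos: [0.6616, 0.0502, 0.1756]
eef_rot: [-89.9, 0.1, -93.4]
contact_force: [-0.4, 0.8, 0.8]
opening: 0.0759
green [359.2, 320.5] [347, 296, 26, 48, 980] [0.6616 0.025  0.183 ]
yellow [545.0, 267.4] [526, 242, 34, 61, 1454] [ 0.6781 -0.0348  0.183 ]
```

View pics/w2.png

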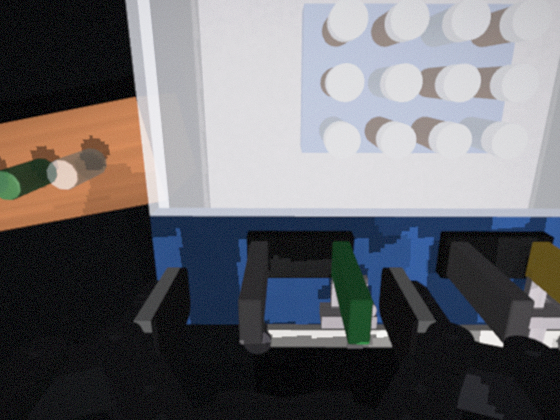

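The jaws straddle the grey post (about 255,300) and the green tab (about 355,300), and the right finger is clear of the yellow post. Squeezing now.

```bash
python3 -m crank '[[[0,0,0,0,0,0,120],[0,0,0,0,0,0,150],[0,0,0,0,0,0,190],[0,0,0,0,0,0,190],[0,0,0,0,0,0,190],[0,0,0,0,0,0,190],[0,0,0,0,0,0,190],[0,0,0,0,0,0,190],[0,0,0,0,0,0,190],[0,0,0,0,0,0,190]]]'
```

```text
t: 4.0
ee_pos: [0.6622, 0.0513, 0.1776]
eef_rot: [-89.8, 0.1, -93.4]
contact_force: [-0.2, 10.2, 11.5]
opening: 0.0277
```

```bash
python3 -m crank '[[[0,0,0,0,0,0,190],[0,0,0,0,0,0,190]]]'; python3 look.py w3
```

```text
t: 4.2
ee_pos: [0.6622, 0.0514, 0.1777]
eef_rot: [-89.8, 0.1, -93.3]
contact_force: [0.5, 1.1, 1.4]
opening: 0.028
green [313.7, 301.7] [301, 242, 25, 99, 1268] [0.6692 0.0412 0.183 ]
yellow [544.9, 267.3] [526, 242, 34, 61, 1442] [ 0.6777 -0.035   0.183 ]
```

View pics/w3.png

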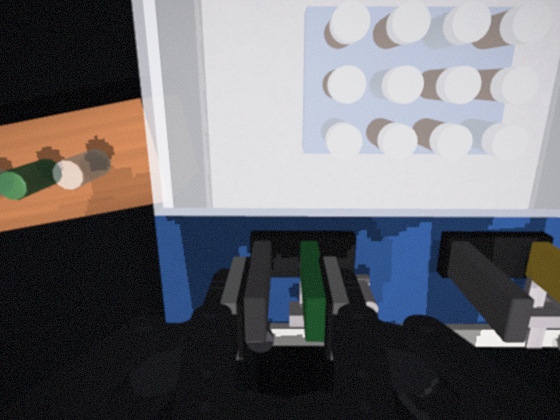

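The green tab is closed up against its post: the gap went from about 106 px to 56 px (about 20 mm, drawn is 22 mm), with a pad on each side. I'll release, lift and work out the shift to yellow.

```bash
python3 -m crank '[[[0,0,0,0,0,0,28],[0,0,0,0,0,0,28],[0,0,0,0,0,0,28],[0,0,0,0,0,0,28],[0,-30,0,0,0,0,28],[0,-60,0,0,0,0,28],[0,-60,0,0,0,0,28]]]'; python3 -c "
from h import *
row([.6573,-.0405,.175],-93.1)"
```

```text
t: 4.95
ee_pos: [0.663, 0.0513, 0.2422]
eef_rot: [-89.4, 0.1, -93.3]
contact_force: [0.5, 1.1, 0.1]
opening: 0.0759
row [92.2 67.  -1.1] [-0.6 -0.2 -0.1] t 4.95
```

```bash
python3 -m crank '[[[45,0,-1,-0.6,0,0,28],[92,0,-1,-0.6,0,0,28],[92,0,-1,-0.6,0,0,28],[92,30,-1,-0.6,0,0,28],[92,50,-1,-0.6,0,0,28],[92,67,-1,-0.6,0,0,28],[92,67,-1,-0.6,0,0,28],[92,67,-1,-0.6,0,0,28]]]'; python3 look.py w4
```

```text
t: 5.75
ee_pos: [0.6574, -0.0402, 0.1753]
eef_rot: [-90.0, 0.2, -93.3]
contact_force: [0.3, 0.1, 0.2]
opening: 0.076
green [49.6, 319.0] [35, 302, 31, 37, 796] [0.6643 0.0389 0.183 ]
yellow [354.5, 297.7] [334, 244, 43, 106, 2830] [ 0.6667 -0.0638  0.183 ]
```

View pics/w4.png

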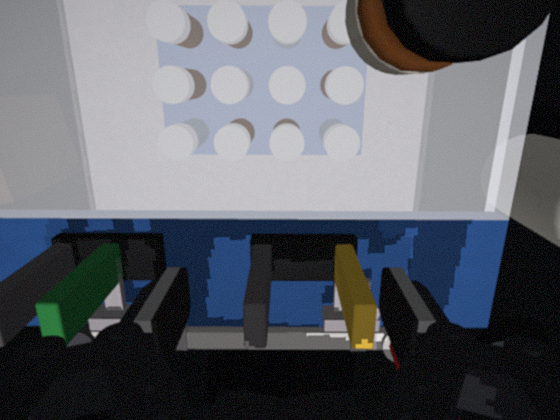

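The jaws straddle the yellow post (258,300) and tab (357,300), and the green catch is still drawn. Squeezing.

```bash
python3 -m crank '[[[0,0,0,0,0,0,120],[0,0,0,0,0,0,150],[0,0,0,0,0,0,190],[0,0,0,0,0,0,190],[0,0,0,0,0,0,190],[0,0,0,0,0,0,190],[0,0,0,0,0,0,190],[0,0,0,0,0,0,190],[0,0,0,0,0,0,190],[0,0,0,0,0,0,190]]]';python3 -m crank '[[[0,0,0,0,0,0,190],[0,0,0,0,0,0,190],[0,0,0,0,0,0,190]]]'
```

```text
t: 6.8
ee_pos: [0.658, -0.0405, 0.1772]
eef_rot: [-89.8, 0.1, -93.3]
contact_force: [-1.5, -1.3, 10.4]
opening: 0.028
t: 7.1
ee_pos: [0.658, -0.0405, 0.1772]
eef_rot: [-89.8, 0.1, -93.3]
contact_force: [-0.4, -1.0, 1.6]
opening: 0.0278
```

```bash
python3 -m crank '[[[0,0,0,0,0,0,40],[0,0,0,0,0,0,40],[0,0,0,0,0,0,40],[0,0,0,0,0,0,40],[0,-30,0,0,0,0,40],[0,-60,0,0,0,0,40],[0,-60,0,0,0,0,40]]]'; python3 look.py w5; python3 -c "
from h import *
row([.605,-.0975,.172],-93.1)
C=np.load('w5_C.npy')
im=np.load('w5.npy')
for n in ('top',):print('beaker',onplane(n,(399,246),.05))"
```

```text
t: 7.8
ee_pos: [0.6589, -0.0406, 0.2418]
eef_rot: [-89.5, 0.0, -93.3]
contact_force: [1.3, 0.1, -0.5]
opening: 0.0722
red [369.6, 288.8] [363, 274, 12, 39, 265] [ 0.6313 -0.0839  0.183 ]
green [136.8, 234.3] [118, 204, 46, 61, 1142] [0.669  0.0331 0.183 ]
yellow [305.2, 234.3] [296, 204, 19, 61, 970] [ 0.6641 -0.0513  0.183 ]
row [ 60.   67.  -50.4] [-0.3 -0.2 -0.1] t 7.85
beaker [ 0.46686116 -0.23736209  0.05      ]
```

View pics/w5.png

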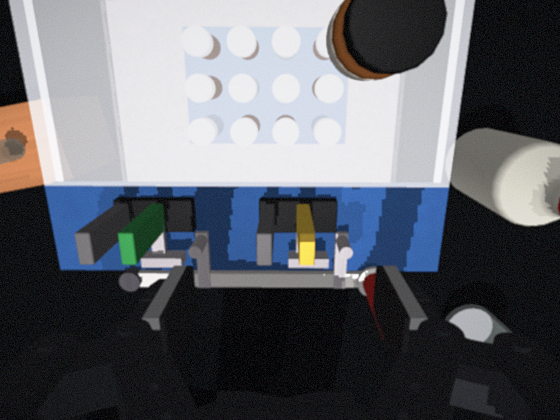

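Both tabs sit close against their posts: green (140,235) by post (100,235), yellow (305,240) by post (264,240). Moving to the handle.

```bash
python3 -m crank '[[[30,0,-25,0,0,0,60],[60,0,-50,0,0,0,60],[60,0,-50,0,0,0,60],[60,0,-50,0,0,0,60],[60,30,-50,0,0,0,60],[60,50,-50,0,0,0,60],[60,67,-50,0,0,0,60],[60,67,-50,0,0,0,60],[60,67,-50,0,0,0,60]]]'; python3 look.py w6
```

```text
t: 8.75
ee_pos: [0.6058, -0.0969, 0.172]
eef_rot: [-89.7, 0.1, -93.3]
contact_force: [-0.3, 0.1, 0.3]
opening: 0.0654
red [286.8, 306.6] [263, 248, 49, 112, 4312] [ 0.615  -0.0981  0.183 ]
yellow [142.5, 179.4] [106, 140, 74, 82, 4160] [ 0.6597 -0.0587  0.183 ]
```

View pics/w6.png

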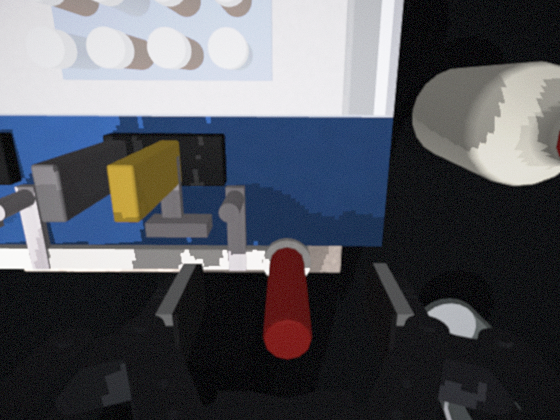

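The red handle is centred between the pads: its top is at (288,340), with the pads at about (185,295) and (392,295). I'll check its depth, then grip.

```bash
python3 -c "
from h import *
C=np.load('w6_C.npy')
print(onplane('wrist',(288,339),.188,C),onplane('wrist',(287,252),.132,C))"
python3 -m crank '[[[0,0,0,0,0,0,150],[0,0,0,0,0,0,230],[0,0,0,0,0,0,230],[0,0,0,0,0,0,230],[0,0,0,0,0,0,230],[0,0,0,0,0,0,230],[0,0,0,0,0,0,230],[0,0,0,0,0,0,230]]]'
python3 - <<'E'
from h import *
T,s=pose(); g=T[:3,3]; th0=np.radians(-3.05); yh=np.array([-np.sin(th0),np.cos(th0),0]); hg=g+.165*yh; print('hinge',hg)
for th in (.1,.2,.3,.4,.5,.6,.7,.8,.9,1.0,1.1,1.2,1.3,1.4,1.48):
    p=hg+.165*(Ro.from_rotvec([0,0,-th]).as_matrix()@(-yh)); print(th,p.round(3),(T[:3,:3].T@(p-g)*1e3).round(1))
E
```

```text
[ 0.60644755 -0.09795431  0.188     ] [ 0.61045257 -0.09822486  0.132     ]
t: 9.6
ee_pos: [0.6061, -0.0979, 0.1733]
eef_rot: [-89.6, -0.0, -93.3]
contact_force: [-0.5, -5.3, 3.5]
opening: 0.0142
hinge [0.61488167 0.06689485 0.17332205]
0.1 [ 0.59  -0.096  0.173] [ -0.7  -0.1 -16.5]
0.2 [ 0.574 -0.093  0.173] [ -3.1  -0.3 -32.8]
0.3 [ 0.558 -0.088  0.173] [ -7.1  -0.4 -48.8]
0.4 [ 0.543 -0.081  0.173] [-12.7  -0.5 -64.3]
0.5 [ 0.528 -0.073  0.173] [-19.8  -0.6 -79.2]
0.6 [ 0.515 -0.064  0.173] [-28.4  -0.7 -93.3]
0.7 [ 0.502 -0.053  0.173] [ -38.3   -0.8 -106.5]
0.8 [ 0.491 -0.042  0.173] [ -49.5   -0.9 -118.6]
0.9 [ 0.48  -0.029  0.173] [ -61.8   -1.  -129.5]
1.0 [ 0.471 -0.015  0.173] [ -75.2   -1.1 -139.2]
1.1 [ 0.464 -0.     0.173] [ -89.5   -1.1 -147.5]
1.2 [0.458 0.015 0.173] [-104.5   -1.2 -154.3]
1.3 [0.454 0.031 0.173] [-120.1   -1.2 -159.5]
1.4 [0.451 0.048 0.173] [-136.2   -1.3 -163.2]
1.48 [0.45  0.061 0.173] [-149.3   -1.3 -165. ]
```

Gripped (14.2 mm reading; as with the catches, this reads about 2 mm low). Swinging along the arc in small steps.

```bash
python3 -m crank '[[[0,0,-8,0,0,0,230],[-1,0,-16,0,0,0,230],[-2,0,-25,0,0,0,230],[-3,0,-33,0,0,0,230],[-5,0,-41,0,0,0,230],[-7,0,-49,0,0,0,230],[-10,0,-57,0,0,0,230],[-13,0,-64,0,0,0,230],[-13,0,-64,0,0,0,230]]]'
python3 - <<'E'
from h import *
T,s=pose(); g=T[:3,3]; hg=np.array([.6149,.0669,0.173]); yh=np.array([.0532,.9986,0]); d=g-hg; print('r',np.linalg.norm(d[:2]), 'th',np.arctan2(-(d@[.9986,-.0532,0]),-(d@yh)))
for th in (.5,.6,.7,.8,.9,1.0,1.1,1.2,1.3,1.4,1.48):
    p=hg+.165*(Ro.from_rotvec([0,0,-th]).as_matrix()@(-yh)); print(th,(T[:3,:3].T@(p-g)*1e3).round(1))
E
```

```text
t: 10.5
ee_pos: [0.5416, -0.0816, 0.1733]
eef_rot: [-89.6, -0.1, -93.3]
contact_force: [-5.1, -9.8, 7.0]
opening: 0.0147
r 0.1656122945311918 th 0.4049678655952328
0.5 [ -7.4   0.2 -13.9]
0.6 [-15.9   0.  -28. ]
0.7 [-25.8  -0.1 -41.2]
0.8 [-37.   -0.2 -53.3]
0.9 [-49.4  -0.3 -64.2]
1.0 [-62.7  -0.4 -73.9]
1.1 [-77.   -0.5 -82.1]
1.2 [-92.   -0.5 -89. ]
1.3 [-107.7   -0.6  -94.2]
1.4 [-123.7   -0.7  -97.9]
1.48 [-136.8   -0.7  -99.7]
```

```bash
python3 -m crank '[[[-7,0,-14,0,0,0,230],[-16,0,-28,0,0,0,230],[-26,0,-41,0,0,0,230],[-37,0,-53,0,0,0,230],[-49,0,-64,0,0,0,230],[-63,0,-74,0,0,0,230],[-63,0,-74,0,0,0,230],[-63,0,-74,0,0,0,230]]]'
python3 - <<'E'
from h import *
T,s=pose(); g=T[:3,3]; hg=np.array([.6149,.0669,0.173]); yh=np.array([.0532,.9986,0]); d=g-hg; print('r',np.linalg.norm(d[:2]), 'th',np.arctan2(-(d@[.9986,-.0532,0]),-(d@yh)))
for th in (1.1,1.2,1.3,1.4,1.48):
    p=hg+.165*(Ro.from_rotvec([0,0,-th]).as_matrix()@(-yh)); print(th,(T[:3,:3].T@(p-g)*1e3).round(1))
E
```

```text
t: 11.3
ee_pos: [0.4693, -0.0147, 0.1729]
eef_rot: [-89.8, -0.2, -93.3]
contact_force: [-12.6, -12.1, 11.8]
opening: 0.0145
r 0.1668665024191332 th 1.0065865820932327
1.1 [-14.4  -0.1  -6.1]
1.2 [-29.4  -0.2 -12.9]
1.3 [-45.   -0.3 -18.2]
1.4 [-61.1  -0.4 -21.8]
1.48 [-74.2  -0.5 -23.6]
```

The gate is past the detent (about 1.0 rad). The arm is being pushed about 2 mm outward, so I'll widen the rest of the arc by 3 mm.

```bash
python3 -m crank '[[[-7,0,-6,0,0,0,230],[-15,0,-9,0,0,0,230],[-29,0,-16,0,0,0,230],[-45,0,-21,0,0,0,230],[-54,0,-24,0,0,0,230],[-66,0,-26,0,0,0,230],[-66,0,-26,0,0,0,230],[-66,0,-26,0,0,0,230],[-66,0,-26,0,0,0,230],[-66,0,-26,0,0,0,230]]]'
python3 - <<'E'
from h import *
T,s=pose(); g=T[:3,3]; hg=np.array([.6149,.0669,0.173]); yh=np.array([.0532,.9986,0]); d=g-hg; print('r',np.linalg.norm(d[:2]), 'th',np.arctan2(-(d@[.9986,-.0532,0]),-(d@yh)),s['contact_force'])
im=vision.read_camera('top')[120:260,240:420]; save('',cv2.resize(im,(720,560)),'top2.png')
E
python3 look.py w7
```

```text
t: 12.3
ee_pos: [0.446, 0.053, 0.1727]
eef_rot: [-89.9, -0.2, -93.2]
contact_force: [-11.4, -0.6, 13.2]
opening: 0.0147
r 0.1694461921310222 th 1.4351954318579323 [-11.35278873  -0.58600009  13.16638644]
red [284.2, 292.8] [260, 236, 50, 108, 4174] [0.46   0.0524 0.183 ]
```

View pics/w7.png

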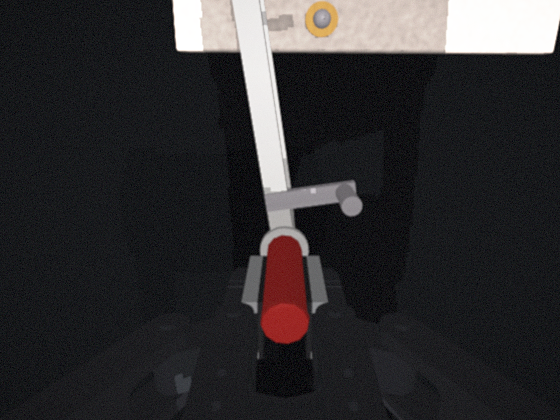

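View pics/top2.png

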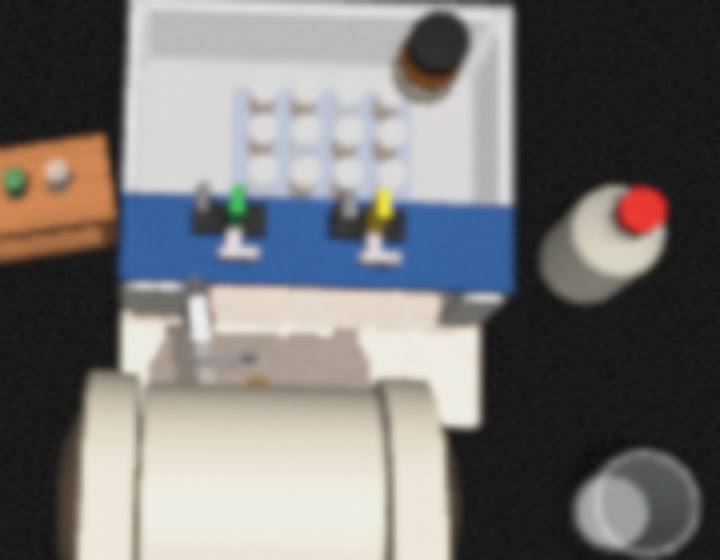

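The gate stands at about 1.43 rad with the handle between the pads (red top at 285,322). Both catches are still drawn, and the bystanders look undisturbed. I'll check the arm is still, then hand in.

```bash
python3 -c "
from h import *
s=status.observe(); print(s['t'],np.round(s['qvel'],2),s['ee_pos'],s['opening'],s['contact_force']); print(ticket.finish_job())"
```

```text
12.4 [ 0.06  0.03 -0.05 -0.02  0.08 -0.01] [0.44603817 0.05293808 0.17272933] 0.014444105929487661 [-11.00987917  -1.12921924  13.5572864 ]
the job is handed in; nothing more can be done
None
```

I squeezed the green catch and then the yellow one until each was drawn. I then took the red handle and swung the gate past its detent to about 1.43 rad (82°). I handed the job in at 12.4 s, still holding the gate; no verdict is reported.

**Last checks:**
- **Gate:** the arm was still (joint speeds under 0.1°/s). The handle was between the pads with a finger opening of 14.4 mm.
- **Catches:** the last top view shows both tabs still drawn against their posts.
- **Bystanders:** the jar, wash bottle and beaker look undisturbed in that view. It covers only part of the tube rack and doesn't show the basin or reagent bottle, but the arm did not go near those two.

**Disagreements:**
- **Finger opening:** it read about 2 mm low on the catches (28 mm against 30 mm) and on the handle (14.4 mm against 16 mm).
- **Hinge position:** I placed it a few millimetres off, so the gate pushed the arm outward. At the end the handle was about 4 mm outside the arc I had calculated, with about 11 N sideways and 13 N upward on the wrist, well under the 120 N limit.

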